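Top up the glue-curing pile and weigh it down

ROBOT

A 6-joint arm with a two-finger parallel gripper is mounted at the origin on the work surface. World frame = base frame: x ahead of the robot, y to its left, z up, the work surface at z = 0. Lengths are in m, angles in rad, forces in N, time in s.
With the tool pointing down it reaches from about 0.4 to 0.925 m from the base axis. Payload 3.4 kg.
Tool frame: the origin (TCP) lies between the finger pads; the fingertips stand 22 mm ahead of it and the grasp point (between the pads) lies 3 mm ahead of it; y points along the fingers, z is the direction in which the jaws open and shut, and the axes are right-handed (so a half turn about y gives the same grasp; the last joint's range is limited). The gripper opens to 85 mm and grips with 20 to 120 N. Pads are 22 mm wide; open, the fingers measure 114 mm over their backs; the gripper's body (76 mm by 85 mm) begins 54 mm behind the grasp point. The pads swing forward as they close: fully open they stand 13 mm farther back than shut.
Start: joints at [1.03, 0.307, 1.506, -0, 1.328, -0.073], TCP at [0.259, 0.513, 0.253] pointing down, gripper open.
Joint ranges: [-3.12, 3.12], [-1.05, 2.28], [0.14, 2.33], [-1.42, 4.57], [0.1, 2.73], [-2.68, 2.68]. Speed limits (rad/s): [2.57, 2.57, 3.14, 3.14, 3.14, 3.14].

INTERFACE

Orientations are given as a rotation vector (axis times angle).
In Python, from station import arm gives the robot as it stands. The module is installed in compiled form; this text tells all that it offers.
- The arm moves only by the tool carry_out, never from a script. Its argument "increments" is a list of rows, each an object of numbers: "x", "y", "z": the shift along the tool's x, y, z in cm; "rx", "ry", "rz": the turn, a rotation vector about the tool's x, y, z in degrees. In form: [{"x": .., "y": .., "z": .., "rx": .., "ry": .., "rz": ..}, ...]. A call has 1 to 20 rows; each row shifts and turns the commanded pose from where the row before left it, along the tool's axes as they then stand; what a row does not reach is not made up. A row lasts 1/10 s, in which the tool goes at most 50 mm and 8.59 degrees, less where a joint would pass 70% of its speed; a pose out of reach is approached as far as the arm can. A call is refused whole if a number of a shift passes 5 or a number of a turn 8.59, either way. A call with a gripper value outside its range is refused whole. "hand" is the opening in per cent of the stroke, from 0 (shut) to 100 (fully open), set as the call begins (left out, the last holds). The fingers move at their own pace and stop on an object; "squeeze" is the grip in N (left out, the last holds). Time passes only in rows, so rows that do not move let the fingers close. It gives the time, the measured TCP pose, the force and the opening at its end, in the units of the state.
- arm.state(): the state, without advancing time (a new reading comes with each control period).
- arm.grab_frame(name): name is "scene" or "top" or "wrist"; returns a dict with "color" (400x640x3 uint8, red, green, blue), "z_map" (400x640 float32, m along the optical axis (not along the pixel's ray), 0 where there is no reading), "fx", "fy", "cx", "cy" (pixels), "k1" (the pictures are not rectified: a ray, as slopes to the right and down, at radius r is drawn at 1 + k1 r^2 times it, then the intrinsics apply), "world_to_cam" (4x4, takes a point from world to camera coordinates). Camera axes: x right, y up, looking along -z (the intrinsics and any distortion apply to the point x, -y, -z); pixel columns grow to the right and rows downward; lengths in m; the calibration is good to about 2 mm. A picture is of the moment at which its call begins.
- arm.close_job(): hands the job in, once; it reports no verdict.
Trained networks look in a picture, given as the dict that the camera call returned (one of the last four; its "shot" number tells which), for a name from the list of things; names that differ only in an ending like _2 or _b are one class to them, and where a whole thing is asked for, a point or a joint stands for the part that bears it (a point fixed in the world has none). Each returns a list of dicts, best first, with "conf" (0 to 1); they miss things now and then, are a little off and sometimes report something else, mostly with a low value. They report only what shows in the picture. A call takes as long as a camera call. They do not tell look-alikes from the thing itself.
- arm.look_for(picture, name): "point" ([x, y, z] in m, in the coordinates of the camera as it stood for that picture, good to about 4 mm: the middle of the surface that is visible of it).
- arm.mark_of(picture, name): "point" ([x, y, z] in m, in the coordinates of the camera as it stood for that picture, good to about 4 mm: a listed point, or the origin of a listed thing).
The state is a dict: "time": time; "joints": joint angles; "qd": joint speeds; "effort": joint torques, N m; "ee_pos": TCP position; "tool_rot": TCP orientation; "contact_force": force on the tool from outside, world axes, zero at the start; "moment": the same for the moment, N m; "width": finger opening in m.
Only numpy, scipy, OpenCV 4.12 (cv2) and the standard library are available. Lean on these libraries where they do the work, as an engineer would, in place of code of your own. Each camera call takes 0.05 s, during which the arm holds its last target.

TASK

Lay the loose brown board squarely on top of the pile of boards on the aluminium stand, then set the rectangular steel weight with the upright black handle on the middle of it, in line with the boards. Nobody has measured the pile: lower each piece gently until you feel it touch, and only then let go. Leave everything else on the bench where it is.

Things in the scene. Friction and masses are not known exactly. Their poses are not given: they have to be found in the camera images.
- stand: fixed aluminium base plate, 230 (its x) x 110 (its y) x 12 mm, that carries a pile of brown boards, each 160 x 52 x 10 mm, lying centred on it with their length along its x. The pile does not shift or give way. Origin: centre of the plate's underside, z up. The height of the pile is not measured: its top lies anywhere from 45 to 90 mm above the plate's underside.
- board: loose brown rigid board, 160 (its x) x 52 (its y) x 10 mm (z), about 0.12 kg, lying flat on the bench; same outline as the boards of the pile and either way round is right. It can be gripped across its 52 mm width. Origin: centre of its underside, z up.
- weight: dark steel block, 110 (its x) x 44 (its y) x 18 mm (z), about 0.7 kg, with an upright black plastic handle in the middle of its top: 50 mm long (x), 15 mm wide (y), from 18 to 56 mm above the underside. Either way round is right. Origin: centre of its underside, z up.
- glue: Glue bottle, 44 mm across and 110 mm tall, standing. Leave it where it is. Origin: centre of its underside.
- jar: Squat jar with a steel cap, 60 mm across and 60 mm tall, standing. Leave it where it is. Origin: centre of its underside.
- offcut: Short offcut of the same board, 55 x 52 x 10 mm, lying flat; not the board to use. Leave it where it is. Origin: centre of its underside.
- disc_weight: Round steel weight, 56 mm across, 50 mm tall with its 20 mm knob; not the weight to use. Leave it where it is. Origin: centre of its underside.
- driver: Screwdriver lying flat, about 0.2 m long, handle towards its -x. Leave it where it is. Origin: centre of its underside.
- tape: Cardboard core ring lying flat, 90 mm across, 20 mm tall. Leave it where it is. Origin: centre of its underside.
- gauge_block: Small steel block, 50 x 30 x 30 mm. Leave it where it is. Origin: centre of its underside.
Things that resemble listed ones, but are neither listed nor needed, are in the scene too. What is meant by the board is not green, and is the smaller of those in its own colour.

How it is judged:
By the outcome, as a careful person would: the job done as asked, in the order asked, and still so for the second after the job is handed in, with the robot touching nothing.
It also fails if it takes over 67 s, if anything falls off the work surface, if the arm or the gripper's body presses on something with over 40 N, if the wrist force passes 120 N, or if a joint passes its speed limit or range.

## Working session

There is one attempt and no reset: what is moved stays moved. The work goes in short steps, Python scripts to look and compute and a tool call to move; the robot and the scene stay as the last step left them, time stands still between calls to the robot, and variables do not carry over. Pictures are saved under pics/ and viewed, and the job is handed in when it is done.

Besides the shell and the picture viewer there is one more tool, called after ">>>" as a command line: name --argument value ..., lists and objects as JSON in quotes. carry_out: Moves the arm, as the interface text tells. Its arguments: {"type":"object","properties":{"increments":{"type":"array","items":{"type":"object","properties":{"x":{"type":"number"},"y":{"type":"number"},"z":{"type":"number"},"rx":{"type":"number"},"ry":{"type":"number"},"rz":{"type":"number"}}}},"hand":{"type":"number"},"squeeze":{"type":"number"}},"required":["increments"]}

```bash
mkdir -p pics
cat > h.py <<'E'
import numpy as np, cv2, pickle
from station import arm
from scipy.spatial.transform import Rotation as R
def grab(n,fn=None):
    f=arm.grab_frame(n)
    if fn: cv2.imwrite('pics/'+fn,f['color'][:,:,::-1]); pickle.dump(f,open('pics/'+fn+'.pkl','wb'))
    return f
def cloud(f):
    h,w=f['z_map'].shape
    u,v=np.meshgrid(np.arange(w),np.arange(h))
    xd=(u-f['cx'])/f['fx'];yd=(v-f['cy'])/f['fy']
    x,y=xd.copy(),yd.copy()
    for _ in range(20):
        s=1+f['k1']*(x*x+y*y); x,y=xd/s,yd/s
    z=f['z_map']; P=np.stack([x*z,-y*z,-z],-1)
    T=np.linalg.inv(f['world_to_cam'])
    W=P@T[:3,:3].T+T[:3,3]; W[z==0]=np.nan
    return W
def c2w(f,p):
    T=np.linalg.inv(f['world_to_cam']); return T[:3,:3]@np.array(p)+T[:3,3]
E
python3 - <<'E'
from h import *
s=arm.state();print(s)
print(R.from_rotvec(s['tool_rot']).as_matrix().round(3))
for n in('scene','top'):
    f=grab(n,n+'0.png')
    for k in ['stand','board','weight','offcut','disc_weight','glue','jar','driver','tape','gauge_block']:
        for d in arm.look_for(f,k)[:3]: print(n,k,round(d['conf'],2),c2w(f,d['point']).round(3))
E
```

```text
{'time': 0.0, 'joints': array([ 1.02949337e+00,  3.07559444e-01,  1.50767913e+00,  1.24568511e-05,
        1.32838321e+00, -7.34896126e-02]), 'qd': array([ 0.00156887, -0.00101407,  0.00010044, -0.00017002,  0.00018138,
        0.00124837]), 'effort': array([ 7.12222427e-04, -4.57537758e+01, -2.51920098e+01, -4.12626332e-04,
        1.32703671e-02, -1.74670441e-05]), 'ee_pos': array([0.25896434, 0.5126539 , 0.25238658]), 'tool_rot': array([-1.54143108,  0.36740718, -0.36641702]), 'contact_force': array([-0.4460055 , -0.85571965, -0.73174632]), 'moment': array([0.02196589, 0.01356687, 0.01541018]), 'width': 0.0854366942030574}
[[ 0.893 -0.001  0.451]
 [-0.451 -0.002  0.893]
 [-0.    -1.    -0.002]]
scene stand 0.71 [ 0.608 -0.014  0.03 ]
scene board 0.76 [0.319 0.444 0.004]
scene board 0.67 [0.556 0.239 0.01 ]
scene board 0.66 [0.319 0.213 0.016]
scene weight 0.82 [ 0.503 -0.225  0.018]
scene offcut 0.72 [0.701 0.341 0.009]
scene offcut 0.54 [ 0.503 -0.225  0.02 ]
scene disc_weight 0.41 [0.556 0.237 0.01 ]
scene glue 0.62 [ 0.738 -0.227  0.052]
scene jar 0.9 [0.741 0.256 0.043]
scene driver 0.64 [ 0.472 -0.433  0.016]
scene tape 0.64 [0.531 0.449 0.017]
scene tape 0.3 [0.558 0.237 0.01 ]
scene gauge_block 0.57 [ 0.778 -0.025  0.021]
top stand 0.63 [0.696 0.333 0.011]
top stand 0.59 [ 0.572 -0.036  0.011]
top board 0.82 [0.308 0.433 0.013]
top board 0.73 [0.297 0.193 0.014]
top board 0.62 [0.547 0.226 0.013]
top weight 0.78 [ 0.491 -0.239  0.017]
top weight 0.27 [0.521 0.435 0.021]
top weight 0.22 [ 0.69  -0.343  0.033]
top offcut 0.7 [0.694 0.332 0.013]
top disc_weight 0.6 [ 0.691 -0.344  0.033]
top glue 0.56 [ 0.719 -0.238  0.069]
top jar 0.56 [0.723 0.229 0.061]
top tape 0.75 [0.522 0.438 0.024]
top gauge_block 0.45 [ 0.77  -0.036  0.027]
```

View pics/top0.png

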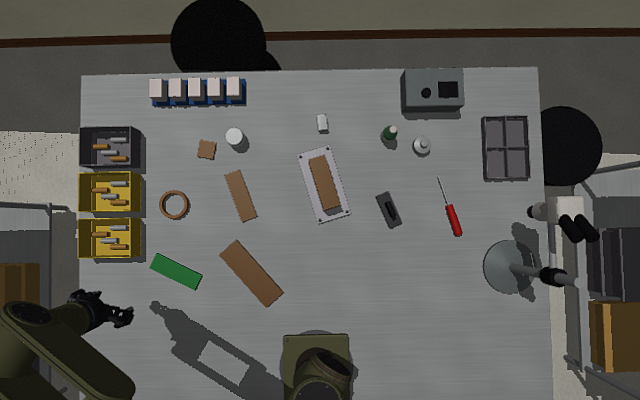

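View pics/scene0.png

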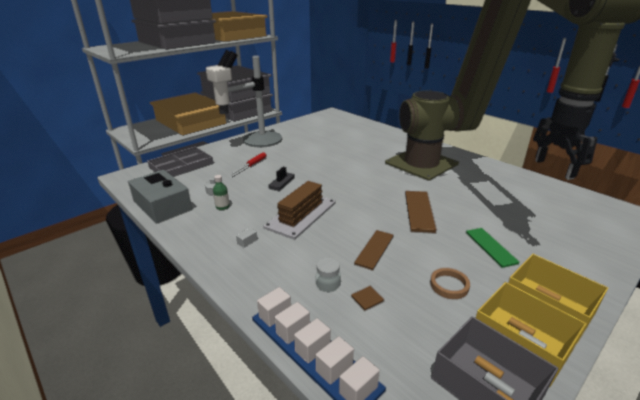

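Run:
```python
from h import *
for n in ('top','scene'):
    f=pickle.load(open(f'pics/{n}0.png.pkl','rb'));W=cloud(f)
    print(n,f['fx'],f['fy'],f['cx'],f['cy'],f['k1'],np.linalg.inv(f['world_to_cam']).round(3).tolist(),(f['z_map']==0).mean())
    z=W[...,2]
    bins=np.histogram(z[np.isfinite(z)],np.arange(-.02,.13,.003)); print(list(zip(bins[1].round(3),bins[0])))
```

```text
top 407.5255937385816 407.5255937385816 315.0061716094887 200.7614862537977 -0.02312327461528823 [[-0.022, 0.998, -0.051, 0.455], [-1.0, -0.021, 0.006, -0.0], [0.005, 0.051, 0.999, 1.299], [0.0, 0.0, 0.0, 1.0]] 0.0038828125
[(np.float64(-0.02), np.int64(0)), (np.float64(-0.017), np.int64(0)), (np.float64(-0.014), np.int64(0)), (np.float64(-0.011), np.int64(75)), (np.float64(-0.008), np.int64(2329)), (np.float64(-0.005), np.int64(19883)), (np.float64(-0.002), np.int64(49299)), (np.float64(0.001), np.int64(39997)), (np.float64(0.004), np.int64(11221)), (np.float64(0.007), np.int64(2805)), (np.float64(0.01), np.int64(3571)), (np.float64(0.013), np.int64(3128)), (np.float64(0.016), np.int64(1974)), (np.float64(0.019), np.int64(1287)), (np.float64(0.022), np.int64(861)), (np.float64(0.025), np.int64(747)), (np.float64(0.028), np.int64(744)), (np.float64(0.031), np.int64(458)), (np.float64(0.034), np.int64(324)), (np.float64(0.037), np.int64(246)), (np.float64(0.04), np.int64(221)), (np.float64(0.043), np.int64(220)), (np.float64(0.046), np.int64(242)), (np.float64(0.049), np.int64(261)), 
[... 2202 characters left out ...]
, np.int64(974)), (np.float64(0.07), np.int64(1080)), (np.float64(0.073), np.int64(1480)), (np.float64(0.076), np.int64(947)), (np.float64(0.079), np.int64(957)), (np.float64(0.082), np.int64(356)), (np.float64(0.085), np.int64(253)), (np.float64(0.088), np.int64(255)), (np.float64(0.091), np.int64(293)), (np.float64(0.094), np.int64(410)), (np.float64(0.097), np.int64(393)), (np.float64(0.1), np.int64(319)), (np.float64(0.103), np.int64(311)), (np.float64(0.106), np.int64(323)), (np.float64(0.109), np.int64(325)), (np.float64(0.112), np.int64(317)), (np.float64(0.115), np.int64(321)), (np.float64(0.118), np.int64(310)), (np.float64(0.121), np.int64(344)), (np.float64(0.124), np.int64(333))]
```

```bash
cat >> h.py <<'E'
def rect(f,W,c,r,zlo,zhi,mask=None):
    m=(np.hypot(W[...,0]-c[0],W[...,1]-c[1])<r)&(W[...,2]>zlo)&(W[...,2]<zhi)
    if mask is not None: m&=mask
    n,l,st,_=cv2.connectedComponentsWithStats(m.astype(np.uint8),connectivity=4)
    if n<2: return None
    k=1+np.argmax(st[1:,4]); m=l==k
    P=W[m]; (cx,cy),(a,b),th=cv2.minAreaRect(P[:,:2].astype(np.float32))
    if a<b: a,b,th=b,a,th+90
    th=(th+90)%180-90
    return np.round([cx,cy,np.median(P[:,2]),a,b,th,m.sum()],4)
def brown(f):
    hsv=cv2.cvtColor(f['color'],cv2.COLOR_RGB2HSV); return (hsv[...,0]<25)&(hsv[...,1]>80)&(hsv[...,2]>25)
def dark(f): return f['color'].max(-1)<85
def flatproj(f,mask,z):
    # project mask pixels on plane of height z -> xy
    h,w=mask.shape; v,u=np.nonzero(mask)
    p=np.stack([u,v],-1).astype(float)
    xd=(p[:,0]-f['cx'])/f['fx'];yd=(p[:,1]-f['cy'])/f['fy'];x,y=xd,yd
    for _ in range(20):
        s=1+f['k1']*(x*x+y*y); x,y=xd/s,yd/s
    T=np.linalg.inv(f['world_to_cam']); d=np.stack([x,-y,-np.ones_like(x)],-1)@T[:3,:3].T
    t=(z-T[2,3])/d[:,2]; return T[:3,3]+d*t[:,None]
def colrect(f,mask,W,c,r,z,zlo=-.02,zhi=.12):
    m=mask&(np.hypot(W[...,0]-c[0],W[...,1]-c[1])<r)&(W[...,2]>zlo)&(W[...,2]<zhi)
    m=cv2.morphologyEx(m.astype(np.uint8),cv2.MORPH_OPEN,np.ones((3,3)))
    n,l,st,_=cv2.connectedComponentsWithStats(m,connectivity=4)
    k=1+np.argmax(st[1:,4]); m=l==k
    P=flatproj(f,m,z); (cx,cy),(a,b),th=cv2.minAreaRect(P[:,:2].astype(np.float32))
    if a<b: a,b,th=b,a,th+90
    th=(th+90)%180-90
    # moments
    C=np.cov(P[:,:2].T); e,v=np.linalg.eigh(C); t2=np.degrees(np.arctan2(v[1,1],v[0,1])); t2=(t2+90)%180-90
    return dict(rect=np.round([cx,cy,a,b,th],4),mean=P.mean(0).round(4),ang=round(t2,2),dim=np.sqrt(12*e).round(4),n=int(m.sum()))
E
python3 - <<'E'
from h import *
for n in ('top','scene'):
    f=pickle.load(open(f'pics/{n}0.png.pkl','rb'));W=cloud(f)
    print(n)
    print('board',colrect(f,brown(f),W,(.55,.235),.12,.01,zhi=.03))
    print('big',colrect(f,brown(f),W,(.31,.2),.14,.01,zhi=.03))
    print('pile',colrect(f,brown(f),W,(.6,-.02),.14,.06,zlo=.055))
    print('weight',colrect(f,dark(f),W,(.495,-.23),.1,.018))
    print('pile z',rect(f,W,(.6,-.02),.13,.05,.11))
    for k in('board','big'): pass
E
```

```text
top
board {'rect': array([ 0.5429,  0.2276,  0.1602,  0.0515, 19.7139]), 'mean': array([0.5429, 0.2274, 0.01  ]), 'ang': np.float64(20.05), 'dim': array([0.0509, 0.1581]), 'n': 799}
big {'rect': array([ 0.2978,  0.1981,  0.2219,  0.0722, 40.8678]), 'mean': array([0.2974, 0.1979, 0.01  ]), 'ang': np.float64(40.98), 'dim': array([0.0724, 0.221 ]), 'n': 1623}
pile {'rect': array([ 0.5749, -0.0373,  0.1615,  0.0529, 15.941 ]), 'mean': array([ 0.5746, -0.037 ,  0.06  ]), 'ang': np.float64(16.0), 'dim': array([0.052 , 0.1606]), 'n': 894}
weight {'rect': array([ 0.4875, -0.2389,  0.1138,  0.0463, 22.0771]), 'mean': array([ 0.4873, -0.2389,  0.018 ]), 'ang': np.float64(22.52), 'dim': array([0.0459, 0.1119]), 'n': 515}
pile z [ 5.74600e-01 -3.73000e-02  7.84000e-02  1.61400e-01  5.26000e-02
  1.59747e+01  9.46000e+02]
scene
board {'rect': array([ 0.5494,  0.232 ,  0.1615,  0.0501, 19.8147]), 'mean': array([0.5542, 0.234 , 0.01  ]), 'ang': np.float64(20.12), 'dim': array([0.05  , 0.1606]), 'n': 716}
big {'rect': array([ 0.3038,  0.2005,  0.2304,  0.0691, 41.161 ]), 'mean': array([0.311, 0.207, 0.01 ]), 'ang': np.float64(40.87), 'dim': array([0.069 , 0.2279]), 'n': 910}
pile {'rect': array([ 0.5691, -0.0426,  0.1892,  0.0733, 15.7687]), 'mean': array([ 0.5745, -0.0411,  0.06  ]), 'ang': np.float64(19.19), 'dim': array([0.0699, 0.1796]), 'n': 730}
weight {'rect': array([ 0.485 , -0.2393,  0.1733,  0.0699, 39.0781]), 'mean': array([ 0.4949, -0.2363,  0.018 ]), 'ang': np.float64(40.64), 'dim': array([0.0591, 0.1502]), 'n': 317}
pile z [ 5.77000e-01 -3.41000e-02  7.64000e-02  1.65600e-01  5.50000e-02
  1.59352e+01  8.36000e+02]
```

>>> carry_out --increments '[{"x": 3.2, "z": -1.0}, {"x": 3.2, "z": -1.0}, {"x": 3.2, "z": -1.0}, {"x": 3.2, "z": -1.0}, {"x": 3.2, "z": -1.0}, {"x": 3.2, "z": -1.0}, {"x": 3.2, "z": -1.0}, {"x": 3.2, "z": -1.0}, {"x": 3.2, "z": -1.0}, {"x": 3.2, "z": -1.0}, {"x": 3.2, "z": -1.0}, {"x": 3.2, "z": -1.3}, {"ry": -7.8}, {"ry": -7.8}, {"ry": -7.8}, {"ry": -7.8}, {"ry": -7.8}, {"ry": -7.8}, {}]' --hand 100

```text
schema error: expected keys x, y, z, rx, ry, rz
```

```bash
cat >> h.py <<'E'
def st():
    s=arm.state(); M=R.from_rotvec(s['tool_rot']).as_matrix()
    print('t',round(s['time'],2),'p',s['ee_pos'].round(4),'F',s['contact_force'].round(2),'w',round(s['width'],4),'j',s['joints'].round(2),'zaz',np.degrees(np.arctan2(M[1,2],M[0,2])).round(2),'ydn',M[:,1].round(4)); return s,M
def to(p,az=None):
    s,M=st(); print('delta tool cm',(M.T@(np.array(p)-s['ee_pos'])*100).round(2))
    if az is not None:
        c=np.degrees(np.arctan2(M[1,2],M[0,2])); print('ry',-(((az-c)+90)%180-90))
    # tilt corr
    y=M[:,1]; w=np.cross(y,[0,0,-1]); print('tilt rot tool deg',np.degrees(M.T@w).round(2))
E
python3 - <<'E'
from h import *
st(); f=grab('wrist','w1.png'); W=cloud(f)
print('board',colrect(f,brown(f),W,(.546,.23),.14,.01,zhi=.04))
t=grab('top','top1.png');
E
```

```text
t 1.1 p [0.2593 0.5132 0.2533] F [-0.83 -0.95 -0.08] w 0.0855 j [ 1.03  0.31  1.51  0.    1.33 -0.07] zaz 63.2 ydn [-1.e-04  0.e+00 -1.e+00]Traceback (most recent call last):
  File "<stdin>", line 3, in <module>
  File "h.py", line 47, in colrect
    k=1+np.argmax(st[1:,4]); m=l==k
        ~~~~~~~~~^^^^^^^^^^
    return _wrapfunc(a, 'argmax', axis=axis, out=out, **kwds)
    return bound(*args, **kwds)
ValueError: attempt to get argmax of an empty sequence
```

View pics/w1.png

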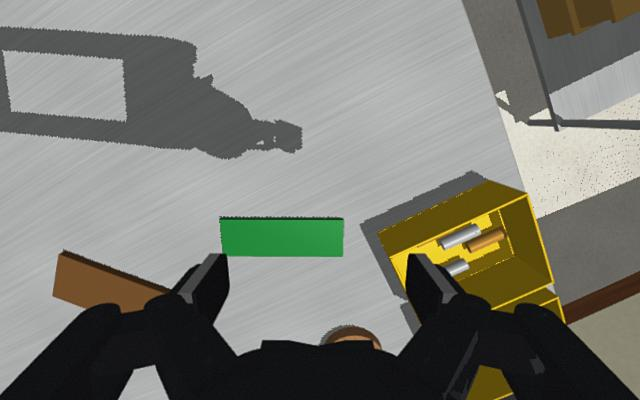

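>>> carry_out --increments '[{"x": 3.2, "y": 0, "z": -1.0, "rx": 0, "ry": 0, "rz": 0}, {"x": 3.2, "y": 0, "z": -1.0, "rx": 0, "ry": 0, "rz": 0}, {"x": 3.2, "y": 0, "z": -1.0, "rx": 0, "ry": 0, "rz": 0}, {"x": 3.2, "y": 0, "z": -1.0, "rx": 0, "ry": 0, "rz": 0}, {"x": 3.2, "y": 0, "z": -1.0, "rx": 0, "ry": 0, "rz": 0}, {"x": 3.2, "y": 0, "z": -1.0, "rx": 0, "ry": 0, "rz": 0}, {"x": 3.2, "y": 0, "z": -1.0, "rx": 0, "ry": 0, "rz": 0}, {"x": 3.2, "y": 0, "z": -1.0, "rx": 0, "ry": 0, "rz": 0}, {"x": 3.2, "y": 0, "z": -1.0, "rx": 0, "ry": 0, "rz": 0}, {"x": 3.2, "y": 0, "z": -1.0, "rx": 0, "ry": 0, "rz": 0}, {"x": 3.2, "y": 0, "z": -1.0, "rx": 0, "ry": 0, "rz": 0}, {"x": 3.2, "y": 0, "z": -1.3, "rx": 0, "ry": 0, "rz": 0}, {"x": 0, "y": 0, "z": 0, "rx": 0, "ry": -7.8, "rz": 0}, {"x": 0, "y": 0, "z": 0, "rx": 0, "ry": -7.8, "rz": 0}, {"x": 0, "y": 0, "z": 0, "rx": 0, "ry": -7.8, "rz": 0}, {"x": 0, "y": 0, "z": 0, "rx": 0, "ry": -7.8, "rz": 0}, {"x": 0, "y": 0, "z": 0, "rx": 0, "ry": -7.8, "rz": 0}, {"x": 0, "y": 0, "z": 0, "rx": 0, "ry": -7.8, "rz": 0}, {"x": 0, "y": 0, "z": 0, "rx": 0, "ry": 0, "rz": 0}]' --hand 100

```text
time: 3.05
ee_pos: [0.5466, 0.2303, 0.2533]
tool_rot: [-1.553, -0.274, 0.274]
contact_force: [-0.0, 0.4, 0.2]
width: 0.0852
```

Run:
```python
from h import *
st(); f=grab('wrist','w1.png'); W=cloud(f)
t=grab('top','top1.png'); 
print('board',colrect(f,brown(f),W,(.546,.23),.14,.01,zhi=.04))
```

```text
t 3.05 p [0.5466 0.2303 0.2533] F [-0.04  0.35  0.16] w 0.0852 j [ 0.33  0.33  1.47  0.    1.34 -1.59] zaz 110.02 ydn [-0.  0. -1.]
board {'rect': array([ 0.5435,  0.2296,  0.1576,  0.0512, 20.0378]), 'mean': array([0.5394, 0.2282, 0.01  ]), 'ang': np.float64(19.98), 'dim': array([0.0509, 0.1579]), 'n': 5287}
```

View pics/w1.png

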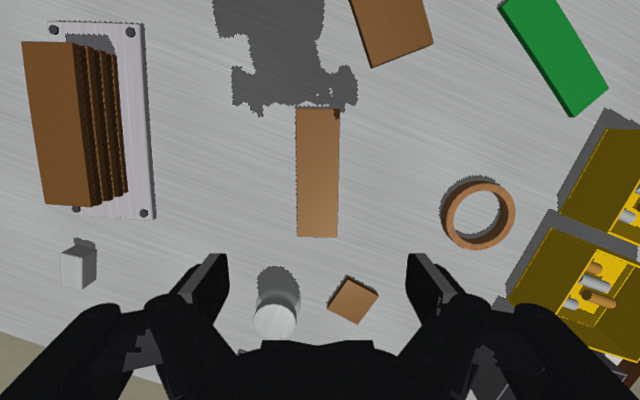

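>>> carry_out --increments '[{"x": -0.4, "y": 2.5, "z": 0, "rx": 0, "ry": 0, "rz": 0}, {"x": 0, "y": 3.5, "z": 0, "rx": 0, "ry": 0, "rz": 0}, {"x": 0, "y": 3.5, "z": 0, "rx": 0, "ry": 0, "rz": 0}, {"x": 0, "y": 3.5, "z": 0, "rx": 0, "ry": 0, "rz": 0}, {"x": 0, "y": 3.0, "z": 0, "rx": 0, "ry": 0, "rz": 0}, {"x": 0, "y": 2.0, "z": 0, "rx": 0, "ry": 0, "rz": 0}, {"x": 0, "y": 1.0, "z": 0, "rx": 0, "ry": 0, "rz": 0}, {"x": 0, "y": 1.0, "z": 0, "rx": 0, "ry": 0, "rz": 0}, {"x": 0, "y": 1.0, "z": 0, "rx": 0, "ry": 0, "rz": 0}, {"x": 0, "y": 0, "z": 0, "rx": 0, "ry": 0, "rz": 0}]' --hand 70 --squeeze 40

```text
time: 4.15
ee_pos: [0.5425, 0.2288, 0.0427]
tool_rot: [-1.554, -0.273, 0.274]
contact_force: [0.1, -0.1, 1.1]
width: 0.0597
```

Run:
```python
from h import *
f=pickle.load(open('pics/w1.png.pkl','rb'));W=cloud(f)
m=brown(f)&(np.hypot(W[...,0]-.575,W[...,1]+.037)<.14)&(W[...,2]>.05)
zt=np.nanpercentile(W[m][:,2],[50,80,95]);print(zt)
print('pile top',rect(f,W,(.575,-.037),.14,zt[1]-.006,.12))
print('pilecol',colrect(f,brown(f),W,(.575,-.037),.14,.078,zlo=.07))
st(); grab('wrist','w2.png')
```

```text
[0.07780397 0.0786149  0.07930136]
pile top [ 5.74500e-01 -3.46000e-02  7.81000e-02  1.60100e-01  5.57000e-02
  1.63304e+01  8.54600e+03]
pilecol {'rect': array([ 0.5739, -0.0315,  0.1591,  0.0576, 15.9608]), 'mean': array([ 0.5693, -0.0328,  0.078 ]), 'ang': np.float64(15.86), 'dim': array([0.0567, 0.1578]), 'n': 8685}
t 4.15 p [0.5425 0.2288 0.0427] F [ 0.09 -0.1   1.13] w 0.0597 j [ 0.33  0.55  1.72  0.    0.87 -1.59] zaz 109.97 ydn [-1.e-03 -3.e-04 -1.e+00]
```

View pics/w2.png

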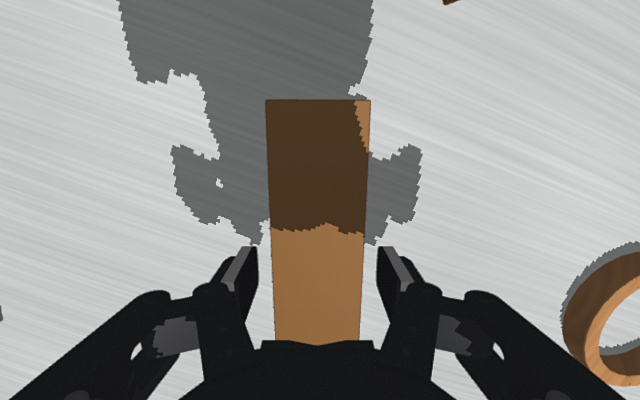

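>>> carry_out --increments '[{"x": 0, "y": 0.4, "z": 0, "rx": 0, "ry": 0, "rz": 0}, {"x": 0, "y": 0.4, "z": 0, "rx": 0, "ry": 0, "rz": 0}, {"x": 0, "y": 0.4, "z": 0, "rx": 0, "ry": 0, "rz": 0}, {"x": 0, "y": 0.2, "z": 0, "rx": 0, "ry": 0, "rz": 0}, {"x": 0, "y": 0.2, "z": 0, "rx": 0, "ry": 0, "rz": 0}, {"x": 0, "y": 0, "z": 0, "rx": 0, "ry": 0, "rz": 0}]'

```text
time: 4.8
ee_pos: [0.5427, 0.2288, 0.027]
tool_rot: [-1.553, -0.274, 0.274]
contact_force: [0.2, 0.6, 0.1]
width: 0.06
```

>>> carry_out --increments '[{"x": 0, "y": 0.2, "z": 0, "rx": 0, "ry": 0, "rz": 0}, {"x": 0, "y": 0, "z": 0, "rx": 0, "ry": 0, "rz": 0}]'

```text
time: 5.0
ee_pos: [0.5428, 0.2289, 0.0251]
tool_rot: [-1.553, -0.274, 0.274]
contact_force: [0.3, -0.6, -0.7]
width: 0.0599
```

Run:
```python
from h import *
st(); grab('wrist','w3.png');grab('scene','s3.png')
```

```text
t 5.0 p [0.5428 0.2289 0.0251] F [ 0.31 -0.59 -0.68] w 0.0599 j [ 0.33  0.58  1.73 -0.    0.84 -1.59] zaz 110.0 ydn [-2.e-04 -1.e-04 -1.e+00]
```

View pics/w3.png

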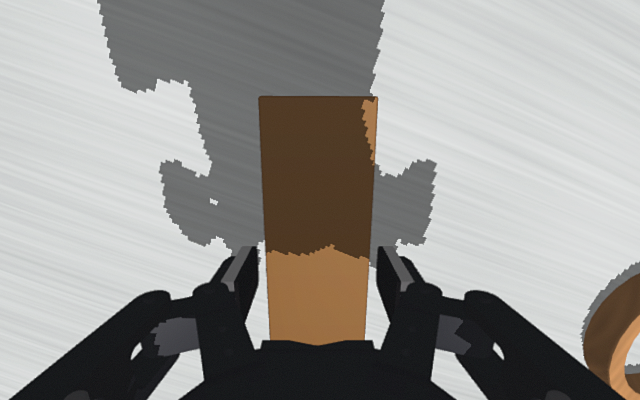

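>>> carry_out --increments '[{"x": 0, "y": 0.1, "z": 0, "rx": 0, "ry": 0, "rz": 0}, {"x": 0, "y": 0.1, "z": 0, "rx": 0, "ry": 0, "rz": 0}, {"x": 0, "y": 0, "z": 0, "rx": 0, "ry": 0, "rz": 0}]'

```text
time: 5.4
ee_pos: [0.5427, 0.2289, 0.0232]
tool_rot: [-1.553, -0.274, 0.274]
contact_force: [0.6, -0.3, -0.5]
width: 0.0599
```

>>> carry_out --increments '[{"x": 0, "y": 0.1, "z": 0, "rx": 0, "ry": 0, "rz": 0}, {"x": 0, "y": 0, "z": 0, "rx": 0, "ry": 0, "rz": 0}]'

```text
time: 5.6
ee_pos: [0.5427, 0.2289, 0.0222]
tool_rot: [-1.553, -0.274, 0.274]
contact_force: [-0.5, -0.0, 0.2]
width: 0.0597
```

>>> carry_out --increments '[{"x": 0, "y": 0, "z": 0, "rx": 0, "ry": 0, "rz": 0}, {"x": 0, "y": 0, "z": 0, "rx": 0, "ry": 0, "rz": 0}, {"x": 0, "y": 0, "z": 0, "rx": 0, "ry": 0, "rz": 0}, {"x": 0, "y": 0, "z": 0, "rx": 0, "ry": 0, "rz": 0}]' --hand 30 --squeeze 50

```text
time: 6.0
ee_pos: [0.5429, 0.229, 0.0227]
tool_rot: [-1.553, -0.274, 0.274]
contact_force: [-2.0, 0.6, 4.9]
width: 0.0499
```

>>> carry_out --increments '[{"x": 0, "y": 0, "z": 0, "rx": 0, "ry": 0, "rz": 0}, {"x": 0, "y": -0.5, "z": 0, "rx": 0, "ry": 0, "rz": 0}, {"x": 0, "y": -1, "z": 0, "rx": 0, "ry": 0, "rz": 0}, {"x": 0, "y": -2, "z": 0, "rx": 0, "ry": 0, "rz": 0}, {"x": 0, "y": -3, "z": 0, "rx": 0, "ry": 0, "rz": 0}, {"x": 0, "y": -3, "z": 0, "rx": 0, "ry": 0, "rz": 0}, {"x": 0, "y": -3, "z": 0, "rx": 0, "ry": 0, "rz": 0}, {"x": 0, "y": -3, "z": 0, "rx": 0, "ry": 0, "rz": 0}, {"x": 0, "y": -2, "z": 0, "rx": 0, "ry": 0, "rz": 0}, {"x": 0, "y": 0, "z": 0, "rx": 0, "ry": 0, "rz": 0}]'

```text
time: 7.0
ee_pos: [0.5449, 0.2296, 0.2011]
tool_rot: [-1.552, -0.28, 0.268]
contact_force: [0.2, 1.6, -2.0]
width: 0.0503
```

Run:
```python
from h import *
st(); f=grab('wrist','w4.png');t=grab('top','t4.png')
for n,g in (('w',f),('t',t)):
    W=cloud(g); m=brown(g)&(np.hypot(W[...,0]-.545,W[...,1]-.23)<.12)&(W[...,2]>.12)
    print(n,m.sum(),np.nanmedian(W[m],0)); z=np.nanmedian(W[m][:,2])
    print(colrect(g,brown(g),W,(.545,.23),.14,z,zlo=.12,zhi=.24))
    print('pile',colrect(g,brown(g),W,(.575,-.035),.14,.078,zlo=.07,zhi=.1))
```

```text
t 7.0 p [0.5449 0.2296 0.2011] F [ 0.22  1.62 -1.96] w 0.0503 j [ 0.33  0.37  1.55 -0.    1.21 -1.59] zaz 110.0 ydn [ 0.0072  0.0024 -1.    ]
w 26742 [0.51891877 0.22172468 0.18844177]
{'rect': array([ 0.53  ,  0.2246,  0.1258,  0.0517, 19.9095]), 'mean': array([0.522 , 0.2217, 0.1884]), 'ang': np.float64(19.77), 'dim': array([0.0509, 0.1225]), 'n': 26588}
pile {'rect': array([ 0.5727, -0.0156,  0.1644,  0.0527,  4.4986]), 'mean': array([ 0.5761, -0.0211,  0.078 ]), 'ang': np.float64(9.74), 'dim': array([0.0412, 0.1572]), 'n': 8089}
t 502 [0.51366016 0.20498361 0.18788554]
{'rect': array([ 0.5071,  0.2012,  0.07  ,  0.0299, 15.2381]), 'mean': array([0.5051, 0.2016, 0.1879]), 'ang': np.float64(16.42), 'dim': array([0.0276, 0.0684]), 'n': 251}
pile {'rect': array([ 0.5739, -0.0372,  0.1578,  0.0511, 15.8009]), 'mean': array([ 0.5731, -0.0371,  0.078 ]), 'ang': np.float64(15.87), 'dim': array([0.05  , 0.1567]), 'n': 865}
```

View pics/w4.png

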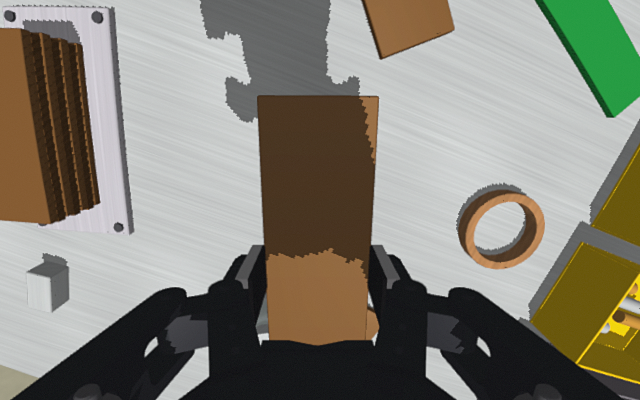

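>>> carry_out --increments '[{"x": 0, "y": -0.5, "z": 0, "rx": 0, "ry": 2.0, "rz": 0}, {"x": 0, "y": -1, "z": 0, "rx": 0, "ry": 2.1, "rz": 0}, {"x": 0, "y": -1, "z": -2, "rx": 0, "ry": 0, "rz": 0}, {"x": 0, "y": 0, "z": -3, "rx": 0, "ry": 0, "rz": 0}, {"x": 0, "y": 0, "z": -3, "rx": 0, "ry": 0, "rz": 0}, {"x": 0, "y": 0, "z": -2, "rx": 0, "ry": 0, "rz": 0}, {"x": 0, "y": 0, "z": 0, "rx": 0, "ry": 0, "rz": 0}, {"x": 0, "y": 0, "z": 0, "rx": 0, "ry": 0, "rz": 0}]'

```text
time: 7.9
ee_pos: [0.5692, 0.1325, 0.2205]
tool_rot: [-1.559, -0.214, 0.22]
contact_force: [0.0, 1.0, -1.5]
width: 0.0499
```

Run:
```python
from h import *
s,M=st(); f=grab('wrist','w5.png');W=cloud(f)
m=brown(f)&(np.hypot(W[...,0]-.575,W[...,1]+.036)<.14)
print('pile top',rect(f,W,(.575,-.036),.14,.0745,.09))
print('plate',rect(f,W,(.575,-.036),.2,.006,.019,~brown(f)))
# held board in tool frame
b=brown(f)&(W[...,2]>.15)
P=(W[b]-s['ee_pos'])@M; print('board tool x min, z range, y med',np.percentile(P[:,0],[0.5]),np.percentile(P[:,2],[.5,99.5]),np.median(P[:,1]))
# tilt of plane
A=np.c_[P[:,0],P[:,2],np.ones(len(P))];print(np.linalg.lstsq(A,P[:,1],rcond=None)[0])
```

```text
t 7.9 p [0.5692 0.1325 0.2205] F [ 0.04  0.97 -1.48] w 0.0499 j [ 0.16  0.35  1.53  0.    1.27 -1.69] zaz 105.82 ydn [-3.7e-03  1.0e-04 -1.0e+00]
pile top [ 5.7490e-01 -3.4700e-02  7.8200e-02  1.6080e-01  5.3900e-02  1.5941e+01
  1.0532e+04]
plate [ 5.74600e-01 -3.43000e-02  1.21000e-02  2.30500e-01  1.10700e-01
  1.60714e+01  8.66200e+03]
board tool x min, z range, y med [-0.07830819] [-0.02479989  0.02576645] 0.012530485953021468
[-0.00356493 -0.00156389  0.01225459]
```

View pics/w5.png

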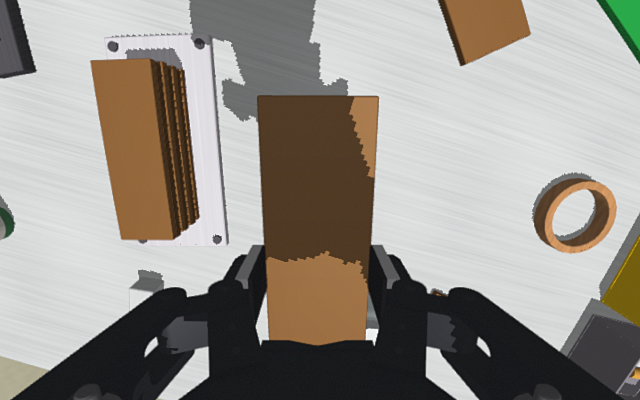

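>>> carry_out --increments '[{"x": -0.25, "y": 0, "z": -1.0, "rx": 0, "ry": -0.2, "rz": 0}, {"x": -0.5, "y": 0, "z": -2.0, "rx": 0, "ry": 0, "rz": 0}, {"x": -0.7, "y": 0, "z": -2.8, "rx": 0, "ry": 0, "rz": 0}, {"x": -0.7, "y": 0, "z": -2.8, "rx": 0, "ry": 0, "rz": 0}, {"x": -0.7, "y": 0, "z": -2.8, "rx": 0, "ry": 0, "rz": 0}, {"x": -0.7, "y": 0, "z": -2.4, "rx": 0, "ry": 0, "rz": 0}, {"x": -0.4, "y": 0, "z": -1.6, "rx": 0, "ry": 0, "rz": 0}, {"x": -0.2, "y": 0, "z": -0.9, "rx": 0, "ry": 0, "rz": 0}, {"x": 0, "y": 2, "z": 0, "rx": 0, "ry": 0, "rz": 0}, {"x": 0, "y": 3, "z": 0, "rx": 0, "ry": 0, "rz": 0}, {"x": 0, "y": 3, "z": 0, "rx": 0, "ry": 0, "rz": 0}, {"x": 0, "y": 1.5, "z": 0, "rx": 0, "ry": 0, "rz": 0}, {"x": 0, "y": 0.8, "z": 0, "rx": 0, "ry": 0, "rz": 0}, {"x": 0, "y": 0, "z": 0, "rx": 0, "ry": 0, "rz": 0}, {"x": 0, "y": 0, "z": 0, "rx": 0, "ry": 0, "rz": 0}]'

```text
time: 9.45
ee_pos: [0.5762, -0.0351, 0.12]
tool_rot: [-1.56, -0.222, 0.22]
contact_force: [0.1, -1.2, -2.1]
width: 0.0506
```

Run:
```python
from h import *
to([.5738,-.0358,.104],106.0); f=grab('wrist','w6.png');grab('scene','s6.png')
```

```text
t 9.45 p [ 0.5762 -0.0351  0.12  ] F [ 0.12 -1.19 -2.07] w 0.0506 j [-0.13  0.44  1.67  0.    1.03 -1.99] zaz 106.13 ydn [ 1.3e-03 -1.0e-04 -1.0e+00]
delta tool cm [-0.25  1.6   0.  ]
ry 0.12656109072230493
tilt rot tool deg [0.02 0.   0.07]
```

View pics/w6.png

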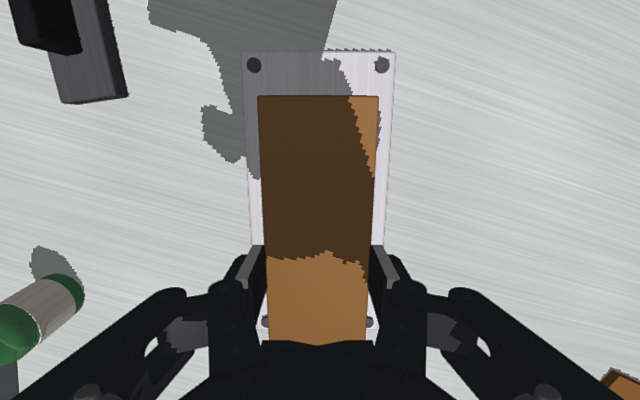

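View pics/s6.png

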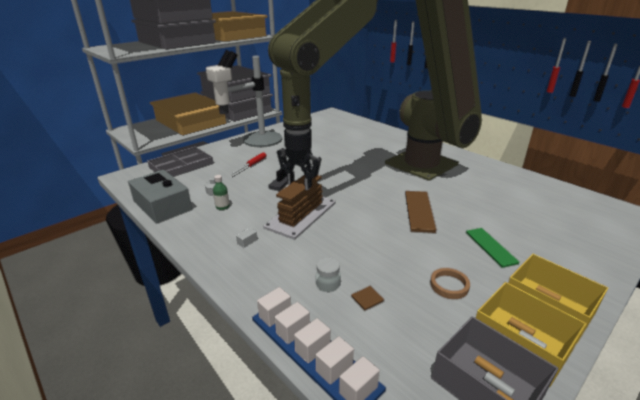

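>>> carry_out --increments '[{"x": -0.25, "y": 0.3, "z": 0, "rx": 0, "ry": 0.1, "rz": 0}, {"x": 0, "y": 0.4, "z": 0, "rx": 0, "ry": 0, "rz": 0}, {"x": 0, "y": 0.3, "z": 0, "rx": 0, "ry": 0, "rz": 0}, {"x": 0, "y": 0.2, "z": 0, "rx": 0, "ry": 0, "rz": 0}, {"x": 0, "y": 0.1, "z": 0, "rx": 0, "ry": 0, "rz": 0}, {"x": 0, "y": 0, "z": 0, "rx": 0, "ry": 0, "rz": 0}, {"x": 0, "y": 0, "z": 0, "rx": 0, "ry": 0, "rz": 0}, {"x": 0, "y": 0, "z": 0, "rx": 0, "ry": 0, "rz": 0}]'

```text
time: 10.35
ee_pos: [0.5732, -0.0361, 0.1064]
tool_rot: [-1.56, -0.219, 0.219]
contact_force: [0.6, 0.5, -1.3]
width: 0.0502
```

Run:
```python
from h import *
s,M=st(); to([.5738,-.0358,.102],106.0); f=grab('wrist','w7.png');W=cloud(f)
b=brown(f)&(W[...,2]>.07); P=(W[b]-s['ee_pos'])@M
print('board',np.percentile(P[:,0],.5),np.percentile(P[:,2],[.5,99.5]),np.median(W[b][:,2]))
c=f['color'].astype(int)
m=(W[...,2]>.006)&(W[...,2]<.02)&(np.hypot(W[...,0]-.575,W[...,1]+.035)<.14)&~brown(f)
Q=(W[m]-s['ee_pos'])@M; q=Q[Q[:,0]<-.05]; print('plate',np.percentile(Q[:,0],.5),np.percentile(q[:,2],[.5,99.5]))
```

```text
t 10.35 p [ 0.5732 -0.0361  0.1064] F [ 0.6   0.55 -1.3 ] w 0.0502 j [-0.14  0.45  1.69 -0.    1.   -1.99] zaz 106.0 ydn [ 2.e-04 -0.e+00 -1.e+00]
t 10.35 p [ 0.5732 -0.0361  0.1064] F [ 0.6   0.55 -1.3 ] w 0.0502 j [-0.14  0.45  1.69 -0.    1.   -1.99] zaz 106.0 ydn [ 2.e-04 -0.e+00 -1.e+00]
delta tool cm [0.06 0.44 0.01]
ry -0.0030274344162393163
tilt rot tool deg [0.01 0.   0.01]
board -0.07829387263726338 [-0.02475608  0.02575234] 0.09385730642751222
plate -0.11271923433471887 [-0.05361868  0.0550618 ]
```

>>> carry_out --increments '[{"x": 0.07, "y": 0.1, "z": 0, "rx": 0, "ry": 0, "rz": 0}, {"x": 0, "y": 0.1, "z": 0, "rx": 0, "ry": 0, "rz": 0}, {"x": 0, "y": 0.1, "z": 0, "rx": 0, "ry": 0, "rz": 0}, {"x": 0, "y": 0, "z": 0, "rx": 0, "ry": 0, "rz": 0}]'

```text
time: 10.8
ee_pos: [0.5736, -0.0359, 0.1031]
tool_rot: [-1.56, -0.219, 0.219]
contact_force: [-1.0, -0.6, -1.8]
width: 0.0505
```

>>> carry_out --increments '[{"x": 0, "y": 0.1, "z": 0, "rx": 0, "ry": 0, "rz": 0}, {"x": 0, "y": 0, "z": 0, "rx": 0, "ry": 0, "rz": 0}]'

```text
time: 11.0
ee_pos: [0.5737, -0.0359, 0.1022]
tool_rot: [-1.56, -0.219, 0.219]
contact_force: [-0.8, 0.5, -0.9]
width: 0.0504
```

>>> carry_out --increments '[{"x": 0, "y": 0.05, "z": 0, "rx": 0, "ry": 0, "rz": 0}, {"x": 0, "y": 0, "z": 0, "rx": 0, "ry": 0, "rz": 0}]'

```text
time: 11.2
ee_pos: [0.5737, -0.0359, 0.1017]
tool_rot: [-1.56, -0.219, 0.219]
contact_force: [-0.1, -0.6, -2.1]
width: 0.0502
```

>>> carry_out --increments '[{"x": 0, "y": 0.05, "z": 0, "rx": 0, "ry": 0, "rz": 0}, {"x": 0, "y": 0, "z": 0, "rx": 0, "ry": 0, "rz": 0}]'

```text
time: 11.4
ee_pos: [0.5737, -0.0359, 0.1013]
tool_rot: [-1.56, -0.219, 0.219]
contact_force: [-0.6, 0.2, -1.0]
width: 0.0501
```

>>> carry_out --increments '[{"x": 0, "y": 0.05, "z": 0, "rx": 0, "ry": 0, "rz": 0}, {"x": 0, "y": 0, "z": 0, "rx": 0, "ry": 0, "rz": 0}]'

```text
time: 11.6
ee_pos: [0.5738, -0.0359, 0.1009]
tool_rot: [-1.56, -0.219, 0.219]
contact_force: [0.0, -0.2, -0.4]
width: 0.0505
```

>>> carry_out --increments '[{"x": 0, "y": 0.05, "z": 0, "rx": 0, "ry": 0, "rz": 0}, {"x": 0, "y": 0, "z": 0, "rx": 0, "ry": 0, "rz": 0}]'

```text
time: 11.8
ee_pos: [0.5739, -0.0359, 0.1008]
tool_rot: [-1.56, -0.22, 0.219]
contact_force: [-1.6, -0.2, 4.2]
width: 0.0504
```

>>> carry_out --increments '[{"x": 0, "y": 0.05, "z": 0, "rx": 0, "ry": 0, "rz": 0}, {"x": 0, "y": 0, "z": 0, "rx": 0, "ry": 0, "rz": 0}]'

```text
time: 12.0
ee_pos: [0.5738, -0.0359, 0.1008]
tool_rot: [-1.56, -0.22, 0.219]
contact_force: [-2.0, -0.5, 7.3]
width: 0.0502
```

Contact at TCP z 0.1008. Release slowly and lift.

>>> carry_out --increments '[{"x": 0, "y": 0, "z": 0, "rx": 0, "ry": 0, "rz": 0}, {"x": 0, "y": 0, "z": 0, "rx": 0, "ry": 0, "rz": 0}, {"x": 0, "y": 0, "z": 0, "rx": 0, "ry": 0, "rz": 0}, {"x": 0, "y": 0, "z": 0, "rx": 0, "ry": 0, "rz": 0}]' --hand 75

```text
time: 12.4
ee_pos: [0.5738, -0.0359, 0.0996]
tool_rot: [-1.56, -0.219, 0.219]
contact_force: [0.3, -0.5, 0.2]
width: 0.0644
```

>>> carry_out --increments '[{"x": 0, "y": -0.3, "z": 0, "rx": 0, "ry": 0, "rz": 0}, {"x": 0, "y": -0.7, "z": 0, "rx": 0, "ry": 0, "rz": 0}, {"x": 0, "y": -1.5, "z": 0, "rx": 0, "ry": 0, "rz": 0}, {"x": 0, "y": -3, "z": 0, "rx": 0, "ry": 0, "rz": 0}, {"x": 0, "y": -3, "z": 0, "rx": 0, "ry": 0, "rz": 0}, {"x": 0, "y": -3, "z": 0, "rx": 0, "ry": 0, "rz": 0}, {"x": 0, "y": -3, "z": 0, "rx": 0, "ry": 0, "rz": 0}, {"x": 0, "y": -2, "z": -2, "rx": 0, "ry": 0, "rz": 0}, {"x": 0, "y": 0, "z": -2.5, "rx": 0, "ry": 0, "rz": 0}, {"x": 0, "y": 0, "z": -2.5, "rx": 0, "ry": 0, "rz": 0}, {"x": 0, "y": 0, "z": -2.5, "rx": 0, "ry": 0, "rz": 0}, {"x": 0, "y": 0, "z": -1.5, "rx": 0, "ry": 0, "rz": 0}, {"x": 0, "y": 0, "z": 0, "rx": 0, "ry": 0, "rz": 0}, {"x": 0, "y": 0, "z": 0, "rx": 0, "ry": 0, "rz": 0}]'

```text
time: 13.8
ee_pos: [0.6037, -0.1411, 0.2647]
tool_rot: [-1.559, -0.218, 0.219]
contact_force: [0.1, 1.2, 0.8]
width: 0.0639
```

Run:
```python
from h import *
s,M=st(); f=grab('wrist','w8.png');W=cloud(f)
print('board',rect(f,W,(.575,-.036),.14,.083,.1))
print('all brown',rect(f,W,(.575,-.036),.14,.03,.1,brown(f)))
print('plate',rect(f,W,(.575,-.036),.2,.006,.019,~brown(f)))
for z0,z1 in((.012,.03),(.012,.035),(.035,.07)): print('weight',rect(f,W,(.487,-.237),.09,z0,z1,dark(f)))
for d in arm.mark_of(f,'weight')[:2]: print(d['conf'],c2w(f,d['point']))
```

```text
t 13.8 p [ 0.6037 -0.1411  0.2647] F [0.06 1.18 0.83] w 0.0639 j [-0.3   0.36  1.39  0.    1.39 -2.15] zaz 105.96 ydn [-7.e-04  1.e-03 -1.e+00]
board [ 5.75000e-01 -3.55000e-02  8.83000e-02  1.60600e-01  5.26000e-02
  1.55095e+01  7.58800e+03]
all brown [ 5.74000e-01 -3.61000e-02  8.82000e-02  1.59600e-01  5.29000e-02
  1.56812e+01  9.07300e+03]
plate [ 5.74600e-01 -3.54000e-02  1.22000e-02  2.28700e-01  1.10500e-01
  1.58527e+01  6.33300e+03]
weight [ 4.90000e-01 -2.38900e-01  1.80000e-02  1.10700e-01  4.46000e-02
  2.25675e+01  3.07800e+03]
weight [ 4.90000e-01 -2.38900e-01  1.80000e-02  1.10700e-01  4.46000e-02
  2.25675e+01  3.11900e+03]
weight [ 4.90100e-01 -2.39000e-01  5.55000e-02  4.96000e-02  1.58000e-02
  2.23208e+01  8.92000e+02]
0.71 [ 0.49082052 -0.24168016  0.00248405]
```

View pics/w8.png

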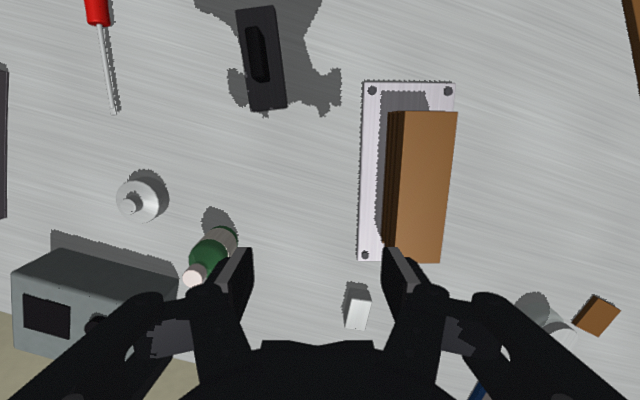

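>>> carry_out --increments '[{"x": 0, "y": 0, "z": 0, "rx": 0, "ry": -3.2, "rz": 0}, {"x": 0, "y": 0, "z": 0, "rx": 0, "ry": -3.2, "rz": 0}, {"x": -1.5, "y": 0, "z": -0.5, "rx": 0, "ry": 0, "rz": 0}, {"x": -2.5, "y": 0, "z": -0.8, "rx": 0, "ry": 0, "rz": 0}, {"x": -3, "y": 0, "z": -1.0, "rx": 0, "ry": 0, "rz": 0}, {"x": -3, "y": 0, "z": -1.0, "rx": 0, "ry": 0, "rz": 0}, {"x": -2.7, "y": 0, "z": -0.9, "rx": 0, "ry": 0, "rz": 0}, {"x": -1.5, "y": 1, "z": -0.5, "rx": 0, "ry": 0, "rz": 0}, {"x": 0, "y": 3, "z": 0, "rx": 0, "ry": 0, "rz": 0}, {"x": 0, "y": 3, "z": 0, "rx": 0, "ry": 0, "rz": 0}, {"x": 0, "y": 3, "z": 0, "rx": 0, "ry": 0, "rz": 0}, {"x": 0, "y": 2, "z": 0, "rx": 0, "ry": 0, "rz": 0}, {"x": 0, "y": 1, "z": 0, "rx": 0, "ry": 0, "rz": 0}, {"x": 0, "y": 0, "z": 0, "rx": 0, "ry": 0, "rz": 0}, {"x": 0, "y": 0, "z": 0, "rx": 0, "ry": 0, "rz": 0}, {"x": 0, "y": 0, "z": 0, "rx": 0, "ry": 0, "rz": 0}]' --hand 55

```text
time: 15.5
ee_pos: [0.4916, -0.2396, 0.136]
tool_rot: [-1.551, -0.308, 0.305]
contact_force: [0.3, 0.1, -0.6]
width: 0.0471
```

Run:
```python
from h import *
f=grab('wrist','w9.png');W=cloud(f)
print('weight',rect(f,W,(.49,-.239),.09,.012,.03,dark(f)))
to([.49,-.239,.045],112.4)
```

```text
weight [ 4.88900e-01 -2.39400e-01  1.80000e-02  1.08700e-01  4.34000e-02
  2.19613e+01  1.74300e+03]
t 15.55 p [ 0.4916 -0.2396  0.1361] F [0.15 0.7  0.29] w 0.0471 j [-0.53  0.38  1.72  0.    1.03 -2.49] zaz 112.4 ydn [ 0.0024 -0.0014 -1.    ]
delta tool cm [-0.14  9.11  0.14]
ry -0.0037514112125620613
tilt rot tool deg [0.12 0.   0.1 ]
```

View pics/w9.png

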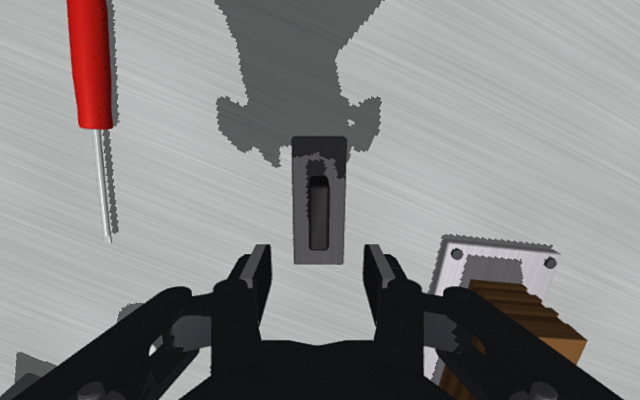

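>>> carry_out --increments '[{"x": -0.15, "y": 1, "z": 0.1, "rx": 0, "ry": 0, "rz": 0}, {"x": 0, "y": 2, "z": 0, "rx": 0, "ry": 0, "rz": 0}, {"x": 0, "y": 2, "z": 0, "rx": 0, "ry": 0, "rz": 0}, {"x": 0, "y": 1.5, "z": 0, "rx": 0, "ry": 0, "rz": 0}, {"x": 0, "y": 1, "z": 0, "rx": 0, "ry": 0, "rz": 0}, {"x": 0, "y": 0, "z": 0, "rx": 0, "ry": 0, "rz": 0}, {"x": 0, "y": 0, "z": 0, "rx": 0, "ry": 0, "rz": 0}, {"x": 0, "y": 0, "z": 0, "rx": 0, "ry": 0, "rz": 0}]'

```text
time: 16.35
ee_pos: [0.4895, -0.2392, 0.0605]
tool_rot: [-1.55, -0.308, 0.306]
contact_force: [0.6, 0.2, 0.4]
width: 0.047
```

Run:
```python
from h import *
f=grab('wrist','w10.png');W=cloud(f)
to([.4897,-.2391,.045],112.4)
```

```text
t 16.4 p [ 0.4896 -0.2392  0.0606] F [-0.4   0.15  0.21] w 0.047 j [-0.53  0.48  1.8  -0.    0.85 -2.49] zaz 112.4 ydn [ 1.5e-03 -9.0e-04 -1.0e+00]
delta tool cm [0.01 1.56 0.01]
ry -0.00047664465461139116
tilt rot tool deg [0.08 0.   0.06]
```

View pics/w10.png

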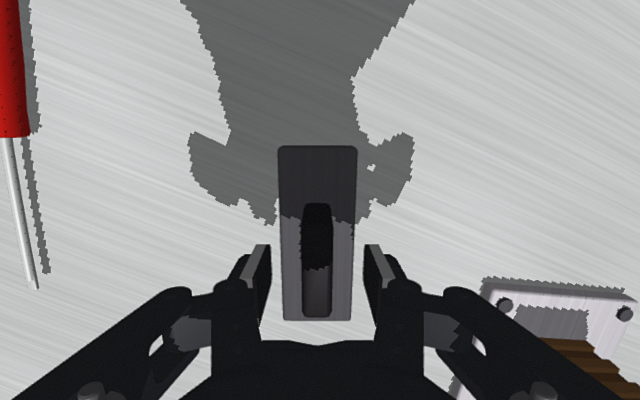

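>>> carry_out --increments '[{"x": 0, "y": 0.7, "z": 0, "rx": 0, "ry": 0, "rz": 0}, {"x": 0, "y": 0.5, "z": 0, "rx": 0, "ry": 0, "rz": 0}, {"x": 0, "y": 0.3, "z": 0, "rx": 0, "ry": 0, "rz": 0}, {"x": 0, "y": 0, "z": 0, "rx": 0, "ry": 0, "rz": 0}, {"x": 0, "y": 0, "z": 0, "rx": 0, "ry": 0, "rz": 0}]'

```text
time: 16.9
ee_pos: [0.4888, -0.2388, 0.0446]
tool_rot: [-1.549, -0.306, 0.307]
contact_force: [0.1, 0.1, -0.2]
width: 0.047
```

>>> carry_out --increments '[{"x": 0, "y": 0, "z": 0, "rx": 0, "ry": 0, "rz": 0}, {"x": 0, "y": 0, "z": 0, "rx": 0, "ry": 0, "rz": 0}, {"x": 0, "y": 0, "z": 0, "rx": 0, "ry": 0, "rz": 0}, {"x": 0, "y": 0, "z": 0, "rx": 0, "ry": 0, "rz": 0}, {"x": 0, "y": 0, "z": 0, "rx": 0, "ry": 0, "rz": 0}, {"x": 0, "y": 0, "z": 0, "rx": 0, "ry": 0, "rz": 0}]' --hand 0 --squeeze 80

```text
time: 17.5
ee_pos: [0.4893, -0.2391, 0.0451]
tool_rot: [-1.55, -0.307, 0.306]
contact_force: [0.3, -1.1, 1.1]
width: 0.0139
```

>>> carry_out --increments '[{"x": 0, "y": -0.3, "z": 0, "rx": 0, "ry": 0, "rz": 0}, {"x": 0, "y": -0.7, "z": 0, "rx": 0, "ry": 0, "rz": 0}, {"x": 0, "y": -1.5, "z": 0, "rx": 0, "ry": 0, "rz": 0}, {"x": 0, "y": -2.5, "z": 0, "rx": 0, "ry": 0, "rz": 0}, {"x": 0, "y": -2.5, "z": 0, "rx": 0, "ry": 0, "rz": 0}, {"x": 0, "y": -2.5, "z": 0, "rx": 0, "ry": 0, "rz": 0}, {"x": 0, "y": -2.5, "z": 0, "rx": 0, "ry": 0, "rz": 0}, {"x": 0, "y": -2.5, "z": 0, "rx": 0, "ry": 0, "rz": 0}, {"x": 0, "y": -1.5, "z": 0, "rx": 0, "ry": 0, "rz": 0}, {"x": 0, "y": -0.5, "z": 0, "rx": 0, "ry": 2, "rz": 0}, {"x": 0, "y": 0, "z": 0, "rx": 0, "ry": 2.6, "rz": 0}, {"x": 0, "y": 0, "z": 0, "rx": 0, "ry": 2, "rz": 0}, {"x": 0, "y": 0, "z": 0, "rx": 0, "ry": 0, "rz": 0}, {"x": 0, "y": 0, "z": 0, "rx": 0, "ry": 0, "rz": 0}]'

```text
time: 18.9
ee_pos: [0.488, -0.2383, 0.2141]
tool_rot: [-1.558, -0.216, 0.218]
contact_force: [0.4, -0.1, -7.5]
width: 0.0141
```

Run:
```python
from h import *
f=grab('wrist','w11.png');W=cloud(f)
to([.575,-.0355,.21],105.8)
```

```text
t 18.95 p [ 0.4883 -0.2384  0.2142] F [ 0.82 -0.01 -7.61] w 0.014 j [-0.53  0.3   1.63  0.    1.22 -2.38] zaz 105.84 ydn [-0.0015  0.001  -1.    ]
delta tool cm [13.88  0.43 17.15]
ry 0.037916204260639574
tilt rot tool deg [-0.08  0.   -0.07]
```

View pics/w11.png

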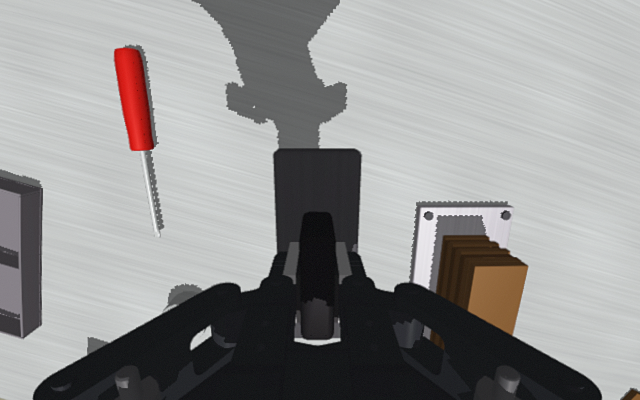

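>>> carry_out --increments '[{"x": 0.6, "y": 0, "z": 0.8, "rx": 0, "ry": 0, "rz": 0}, {"x": 1.2, "y": 0, "z": 1.5, "rx": 0, "ry": 0, "rz": 0}, {"x": 1.7, "y": 0, "z": 2.1, "rx": 0, "ry": 0, "rz": 0}, {"x": 2.0, "y": 0, "z": 2.5, "rx": 0, "ry": 0, "rz": 0}, {"x": 2.0, "y": 0, "z": 2.5, "rx": 0, "ry": 0, "rz": 0}, {"x": 2.0, "y": 0, "z": 2.5, "rx": 0, "ry": 0, "rz": 0}, {"x": 1.8, "y": 0, "z": 2.2, "rx": 0, "ry": 0, "rz": 0}, {"x": 1.4, "y": 0, "z": 1.7, "rx": 0, "ry": 0, "rz": 0}, {"x": 0.8, "y": 0, "z": 1.0, "rx": 0, "ry": 0, "rz": 0}, {"x": 0.4, "y": 0, "z": 0.4, "rx": 0, "ry": 0, "rz": 0}, {"x": 0, "y": 1.0, "z": 0, "rx": 0, "ry": 0, "rz": 0}, {"x": 0, "y": 2.0, "z": 0, "rx": 0, "ry": 0, "rz": 0}, {"x": 0, "y": 1.5, "z": 0, "rx": 0, "ry": 0, "rz": 0}, {"x": 0, "y": 0.5, "z": 0, "rx": 0, "ry": 0, "rz": 0}, {"x": 0, "y": 0, "z": 0, "rx": 0, "ry": 0, "rz": 0}, {"x": 0, "y": 0, "z": 0, "rx": 0, "ry": 0, "rz": 0}, {"x": 0, "y": 0, "z": 0, "rx": 0, "ry": 0, "rz": 0}]'

```text
time: 20.65
ee_pos: [0.5766, -0.036, 0.1657]
tool_rot: [-1.561, -0.218, 0.215]
contact_force: [-0.1, 0.2, -7.0]
width: 0.014
```

```bash
cat > chk.py <<'E'
from h import *
import sys
s,M=st(); f=grab('wrist',sys.argv[1]);W=cloud(f)
to([.575,-.0355,.135],105.8)
P=(W-s['ee_pos'])@M
B=brown(f)&(W[...,2]>.08)&(W[...,2]<.095)&(P[...,0]<-.0)&(np.abs(P[...,2])<.05)
wt=dark(f)&(P[...,1]>.015)&(P[...,1]<.035)&(P[...,0]<-.02)&(np.abs(P[...,2])<.035)
for n,m in(('board',B),('weight',wt)):
    Q=P[m]
    if len(Q)<50: print(n,len(Q));continue
    print(n,len(Q),'xmin',np.percentile(Q[:,0],.5).round(4),'y',np.median(Q[:,1]).round(4))
    for a in np.arange(-.08,-.02,.01):
        q=Q[(Q[:,0]>a)&(Q[:,0]<a+.01)]
        if len(q)>40: print(round(a+.005,3),np.percentile(q[:,2],[.5,99.5]).round(4),np.mean(np.percentile(q[:,2],[.5,99.5])).round(4))
E
python3 chk.py w12.png
```

```text
t 20.65 p [ 0.5766 -0.036   0.1657] F [-0.05  0.25 -7.  ] w 0.014 j [-0.14  0.39  1.62 -0.    1.13 -1.98] zaz 105.77 ydn [ 2.e-03 -4.e-04 -1.e+00]
t 20.7 p [ 0.5766 -0.0359  0.1658] F [ 0.38  0.74 -7.95] w 0.0138 j [-0.14  0.39  1.62 -0.    1.13 -1.98] zaz 105.78 ydn [ 2.e-03 -4.e-04 -1.e+00]
delta tool cm [-0.15  3.08  0.08]
ry -0.020857971052464563
tilt rot tool deg [0.05 0.   0.1 ]
board 3832 xmin -0.0812 y 0.0774
-0.075 [-0.0242  0.0266] 0.0012
-0.065 [-0.024   0.0267] 0.0013
-0.055 [-0.0242  0.0263] 0.0011
weight 5844 xmin -0.0546 y 0.0269
-0.055 [-0.0207  0.0215] 0.0004
-0.045 [-0.0211  0.0218] 0.0004
-0.035 [-0.0209  0.0218] 0.0004
-0.025 [-0.0208  0.0217] 0.0004
```

View pics/w12.png

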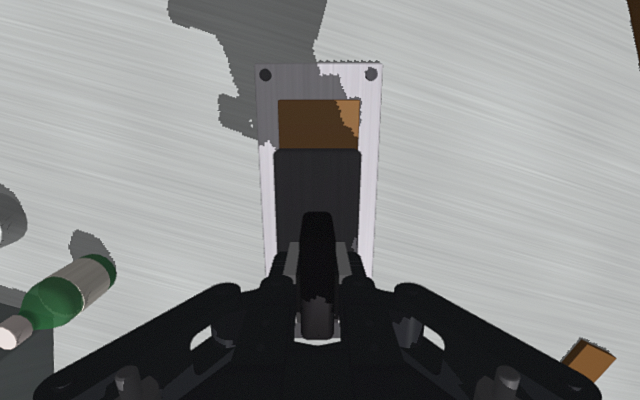

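>>> carry_out --increments '[{"x": -0.15, "y": 0.5, "z": 0.08, "rx": 0, "ry": 0, "rz": 0}, {"x": 0, "y": 0.8, "z": 0, "rx": 0, "ry": 0, "rz": 0}, {"x": 0, "y": 0.7, "z": 0, "rx": 0, "ry": 0, "rz": 0}, {"x": 0, "y": 0.4, "z": 0, "rx": 0, "ry": 0, "rz": 0}, {"x": 0, "y": 0.2, "z": 0, "rx": 0, "ry": 0, "rz": 0}, {"x": 0, "y": 0, "z": 0, "rx": 0, "ry": 0, "rz": 0}, {"x": 0, "y": 0, "z": 0, "rx": 0, "ry": 0, "rz": 0}, {"x": 0, "y": 0, "z": 0, "rx": 0, "ry": 0, "rz": 0}]'

```text
time: 21.5
ee_pos: [0.5745, -0.0352, 0.1391]
tool_rot: [-1.56, -0.217, 0.216]
contact_force: [0.5, 0.5, -7.5]
width: 0.0143
```

```bash
python3 chk.py w13.png
```

```text
t 21.5 p [ 0.5745 -0.0352  0.1391] F [ 0.45  0.47 -7.51] w 0.0143 j [-0.13  0.41  1.66 -0.    1.07 -1.98] zaz 105.8 ydn [ 6.e-04 -1.e-04 -1.e+00]
t 21.55 p [ 0.5745 -0.0352  0.1391] F [ 1.06  0.26 -7.59] w 0.0144 j [-0.13  0.41  1.66 -0.    1.07 -1.98] zaz 105.8 ydn [ 7.e-04 -1.e-04 -1.e+00]
delta tool cm [ 0.04  0.41 -0.05]
ry -0.001030185518629878
tilt rot tool deg [0.02 0.   0.04]
board 4571 xmin -0.0795 y 0.0508
-0.075 [-0.0255  0.0253] -0.0001
-0.065 [-0.0255  0.0254] -0.0
-0.055 [-0.0256  0.0251] -0.0002
weight 5881 xmin -0.0546 y 0.0269
-0.055 [-0.0208  0.0215] 0.0004
-0.045 [-0.021   0.0219] 0.0004
-0.035 [-0.0209  0.0218] 0.0004
-0.025 [-0.0212  0.0216] 0.0002
```

Aligned to within half a millimetre. Lower by small steps.

>>> carry_out --increments '[{"x": 0, "y": 0.1, "z": -0.04, "rx": 0, "ry": 0, "rz": 0}, {"x": 0, "y": 0.1, "z": 0, "rx": 0, "ry": 0, "rz": 0}, {"x": 0, "y": 0.1, "z": 0, "rx": 0, "ry": 0, "rz": 0}, {"x": 0, "y": 0, "z": 0, "rx": 0, "ry": 0, "rz": 0}]'

```text
time: 21.95
ee_pos: [0.5741, -0.0355, 0.1356]
tool_rot: [-1.56, -0.216, 0.217]
contact_force: [-0.4, 0.9, -8.6]
width: 0.014
```

>>> carry_out --increments '[{"x": 0, "y": 0.1, "z": 0, "rx": 0, "ry": 0, "rz": 0}, {"x": 0, "y": 0, "z": 0, "rx": 0, "ry": 0, "rz": 0}]'

```text
time: 22.15
ee_pos: [0.5742, -0.0355, 0.1347]
tool_rot: [-1.56, -0.216, 0.217]
contact_force: [-0.9, 0.1, -7.1]
width: 0.0137
```

>>> carry_out --increments '[{"x": 0, "y": 0.05, "z": 0, "rx": 0, "ry": 0, "rz": 0}, {"x": 0, "y": 0, "z": 0, "rx": 0, "ry": 0, "rz": 0}]'

```text
time: 22.35
ee_pos: [0.5743, -0.0355, 0.1342]
tool_rot: [-1.56, -0.216, 0.217]
contact_force: [-0.2, -0.3, -7.8]
width: 0.0139
```

>>> carry_out --increments '[{"x": 0, "y": 0.05, "z": 0, "rx": 0, "ry": 0, "rz": 0}, {"x": 0, "y": 0, "z": 0, "rx": 0, "ry": 0, "rz": 0}]'

```text
time: 22.55
ee_pos: [0.5743, -0.0355, 0.1338]
tool_rot: [-1.56, -0.216, 0.216]
contact_force: [-0.5, 0.6, -7.8]
width: 0.0139
```

>>> carry_out --increments '[{"x": 0, "y": 0.05, "z": 0, "rx": 0, "ry": 0, "rz": 0}, {"x": 0, "y": 0, "z": 0, "rx": 0, "ry": 0, "rz": 0}]'

```text
time: 22.75
ee_pos: [0.5743, -0.0355, 0.1332]
tool_rot: [-1.56, -0.216, 0.216]
contact_force: [-0.1, 0.3, -7.3]
width: 0.0141
```

>>> carry_out --increments '[{"x": 0, "y": 0.05, "z": 0, "rx": 0, "ry": 0, "rz": 0}, {"x": 0, "y": 0, "z": 0, "rx": 0, "ry": 0, "rz": 0}]'

```text
time: 22.95
ee_pos: [0.5743, -0.0355, 0.1332]
tool_rot: [-1.56, -0.217, 0.216]
contact_force: [-0.3, -0.1, -3.9]
width: 0.0137
```

>>> carry_out --increments '[{"x": 0, "y": 0.05, "z": 0, "rx": 0, "ry": 0, "rz": 0}, {"x": 0, "y": 0, "z": 0, "rx": 0, "ry": 0, "rz": 0}]'

```text
time: 23.15
ee_pos: [0.5744, -0.0356, 0.1332]
tool_rot: [-1.56, -0.217, 0.216]
contact_force: [-2.7, 0.1, 2.6]
width: 0.0142
```

>>> carry_out --increments '[{"x": 0, "y": 0, "z": 0, "rx": 0, "ry": 0, "rz": 0}, {"x": 0, "y": 0, "z": 0, "rx": 0, "ry": 0, "rz": 0}, {"x": 0, "y": 0, "z": 0, "rx": 0, "ry": 0, "rz": 0}, {"x": 0, "y": 0, "z": 0, "rx": 0, "ry": 0, "rz": 0}]' --hand 50

```text
time: 23.55
ee_pos: [0.5748, -0.0355, 0.1325]
tool_rot: [-1.56, -0.217, 0.216]
contact_force: [-0.3, 0.4, 0.1]
width: 0.0425
```

>>> carry_out --increments '[{"x": 0, "y": -0.3, "z": 0, "rx": 0, "ry": 0, "rz": 0}, {"x": 0, "y": -0.7, "z": 0, "rx": 0, "ry": 0, "rz": 0}, {"x": 0, "y": -1.5, "z": 0, "rx": 0, "ry": 0, "rz": 0}, {"x": 0, "y": -2.5, "z": 0, "rx": 0, "ry": 0, "rz": 0}, {"x": 0, "y": -3, "z": 0, "rx": 0, "ry": 0, "rz": 0}, {"x": 0, "y": -3, "z": 0, "rx": 0, "ry": 0, "rz": 0}, {"x": 0, "y": -2, "z": 2, "rx": 0, "ry": 0, "rz": 0}, {"x": 0, "y": 0, "z": 3, "rx": 0, "ry": 0, "rz": 0}, {"x": 0, "y": 0, "z": 3, "rx": 0, "ry": 0, "rz": 0}, {"x": 0, "y": 0, "z": 3, "rx": 0, "ry": 0, "rz": 0}, {"x": 0, "y": 0, "z": 1, "rx": 0, "ry": 0, "rz": 0}, {"x": 0, "y": 0, "z": 0, "rx": 0, "ry": 0, "rz": 0}, {"x": 0, "y": 0, "z": 0, "rx": 0, "ry": 0, "rz": 0}]'

```text
time: 24.85
ee_pos: [0.542, 0.0794, 0.2626]
tool_rot: [-1.561, -0.217, 0.216]
contact_force: [1.0, -0.4, -0.2]
width: 0.0427
```

Run:
```python
from h import *
s,M=st(); f=grab('wrist','w14.png');W=cloud(f);grab('scene','s14.png')
print('board',rect(f,W,(.575,-.036),.14,.083,.095,brown(f)))
print('weight',rect(f,W,(.575,-.036),.14,.101,.112,dark(f)))
print('handle',rect(f,W,(.575,-.036),.14,.13,.16))
print('plate',rect(f,W,(.575,-.036),.2,.006,.019,~brown(f)))
```

```text
t 24.85 p [0.542  0.0794 0.2626] F [ 1.   -0.36 -0.21] w 0.0427 j [ 0.07  0.26  1.55 -0.    1.33 -1.78] zaz 105.83 ydn [ 8.e-04 -9.e-04 -1.e+00]
board [ 5.74500e-01 -3.44000e-02  8.82000e-02  1.58900e-01  5.22000e-02
  1.61053e+01  2.88300e+03]
weight [ 5.74400e-01 -3.45000e-02  1.06200e-01  1.08300e-01  4.37000e-02
  1.57757e+01  3.50300e+03]
handle [ 5.74200e-01 -3.46000e-02  1.43600e-01  4.99000e-02  1.62000e-02
  1.56453e+01  1.35500e+03]
plate [ 5.73700e-01 -3.42000e-02  1.21000e-02  2.30100e-01  1.10200e-01
  1.63492e+01  6.19900e+03]
```

View pics/w14.png

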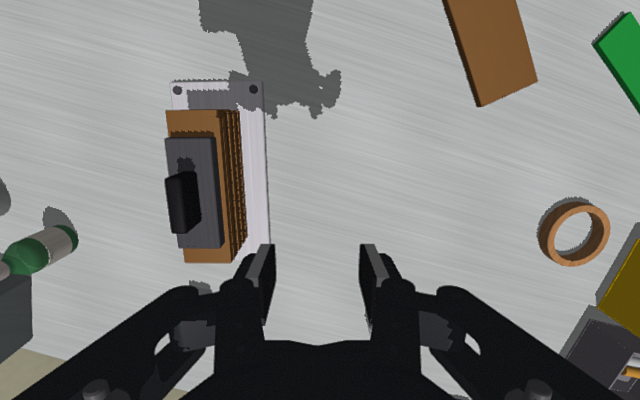

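View pics/s14.png

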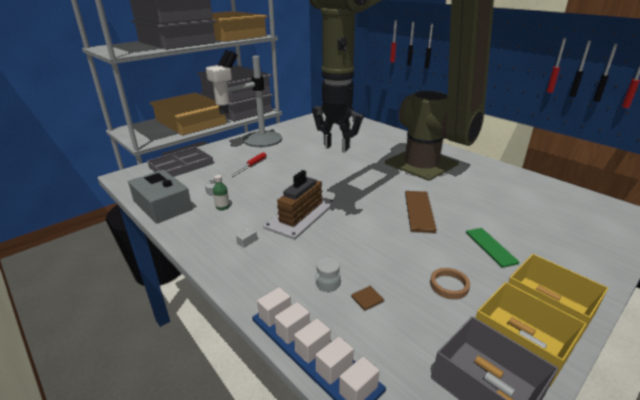

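The pictures show the board flush on the pile (wrist image, around (205,185)) with the weight centred on it, and everything else where it was. Handing in.

Run:
```python
from h import *
print(arm.close_job())
```

```text
the job is handed in; nothing more can be done
None
```

The loose brown board (the smaller of the two brown ones) now lies on top of the pile, with the steel weight set on the middle of it. I handed the job in at about 25 s of the 67 s allowed.

- **Lowering:** I lowered each piece in 0.5 mm steps at the end and let go only after feeling contact. The force rose to about 7 N for the board and changed by about 10 N for the weight. From the touch, the pile's top is about 78 mm above the bench.
- **Final checks (wrist camera):** The board and the weight are centred on each other within about 0.2 mm and parallel within about 0.4°. The plate's measured centre is within about 1 mm of both and its angle within about 0.6°, which is about as fine as I can measure.
- **After release:** The gripper is open and stands clear of everything. In the last wrist and scene pictures, the other things on the bench look undisturbed.
- **Disagreement:** The scene camera's positions differed from the top and wrist cameras by up to about 1 cm at the start. I relied on the wrist camera, which agreed with where contact was felt.

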